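# Slide a handle blank along the jig fence into its corner pocket

## Task

Load the drilling jig with the rectangular wooden blank that lies on its board. With your fingertips push the blank flat against the long fence, well short of the stop block, then keep it against the fence and slide it along into the corner pocket of the stop until it is fully home against both the fence and the stop, and take the hand away. Never lift or tip the blank off the board, and do not disturb the other loose things.

Things in the scene. Friction and masses are not known exactly. Their poses are not given: they have to be found in the camera images.
- jig: Drilling jig fixed to the bench: plywood board 200 x 440 mm, 18 mm thick, with a dark wooden fence (rail), its inner face a slippery steel strip, on its far long edge. Origin: centre of the board's underside, on the bench; x across the board to the fence, y along it, z up. The fence's inner face (towards the robot) is at x = +75 mm; it is 22 mm thick, 440 long, 20 high above the board.
- stop: Fixed dark wooden T-shaped stop, 22 mm high, at the left or right end of the fence, 180 mm from the jig's middle. Origin: board top, fence's inner face, mid-thickness; axes as the jig's. Stem: wall y -6 to 6 mm, x -62 to 0. Lip: x -62 to -48, y -32 to 32. With the fence they make a pocket 48 wide, 26 deep, open to the jig's middle. Blank home: centre at x = -22 and 38 mm along y towards the middle.
- blank: The blank: brown rectangular wooden block 44 mm (its x) x 64 mm (its y, along the fence when home) x 18 mm high, 40 to 85 g, two small black pilot marks on top, loose on the jig board 10 to 60 mm short of the fence, up to 30 degrees out of square. Origin: centre of its underside. It slides under a push of less than 1 N; 38 mm of it stays outside the pocket when home.
- knob: Fixed black clamp knob 32 mm in diameter and 22 mm high, beside the fence at the other end of the jig from the stop; not used. Origin: on the board's top, at the fence's inner face; the knob's axis is at x = -18 mm.
- plug: Bystander: brown wooden round plug, 30 mm diameter, 16 mm high, loose on the board near its edge towards the robot. Origin: centre of its underside.
- offcut: Bystander: small brown wooden offcut 22 x 46 x 12 mm, loose on the board near its edge towards the robot. Origin: centre of its underside.
- hammer: Bystander: hammer about 260 mm long, lying on the bench left of the jig. Origin: under its middle.
- tacks: Bystander: small dark steel dish of copper tacks, 80 mm across, 26 mm high, on the bench right of the jig. Origin: centre of its underside.
- clamp: Bystander: spring clamp with red handles, about 165 mm long, 24 mm high, on the bench right of the jig. Origin: under its pivot.
There are look-alikes about, which are no part of the job. What is shaped like the blank but pink is not meant.

How it is judged:
On the way, in this order (a step that is already met when the one before it is completed fails the run):
1. the blank lies flat against the fence, still outside the pocket (its centre more than 72 mm from the stop's middle along the fence) (x of blank in the frame of stop above -0.026 m and angle between the x axis of blank and the x axis of jig, either way round below 0.1 rad and (y of blank in the frame of stop above 0.072 m or y of blank in the frame of stop below -0.072 m)), for 0.1 s.
2. the blank is home in the corner pocket (x of blank in the frame of stop above -0.0255 m and (y of blank in the frame of stop between 0.034 and 0.042 m or y of blank in the frame of stop between -0.042 and -0.034 m) and angle between the x axis of blank and the x axis of jig, either way round below 0.06 rad), for 0.2 s.
At the end, for the whole second after the job is handed in: The blank lies flat on the board and still in the corner pocket: within 3.5 mm of the fence, within 4 mm of the stop's wall and within 0.06 rad of square (all of step 2 and z of blank in the frame of jig between 0.014 and 0.022 m and angle between blank's own z axis and vertical below 0.06 rad and linear speed of blank below 0.01 m/s); the robot touches nothing.
It fails at once if the blank is lifted more than 8 mm off the board or falls off it (z of blank in the frame of jig above 0.026 m or z of blank in the frame of jig below 0.01 m).
It fails at once if the blank is tipped by more than 0.3 rad (angle between blank's own z axis and vertical above 0.3 rad).
It fails at once if the blank is brought near the pocket (centre within 95 mm of the stop along the fence) more than 12 mm away from the fence (x of blank in the frame of stop below -0.034 m and y of blank in the frame of stop between -0.095 and 0.095 m).
It fails at once if a bystander (plug, offcut, hammer, tack dish or clamp) is moved by more than 15 mm (distance of any of plug, offcut, hammer, tacks, clamp from where it was at the start of the episode above 0.015 m).
It also fails if it takes over 51 s, if anything falls off the work surface, if the arm or the gripper's body presses on something with over 40 N, if the wrist force passes 120 N, or if a joint passes its speed limit or range.

## Robot

A 6-joint arm with a two-finger parallel gripper is mounted at the origin on the work surface. World frame = base frame: x ahead of the robot, y to its left, z up, the work surface at z = 0. Lengths are in m, angles in rad, forces in N, time in s.
With the tool pointing down it reaches from about 0.3 to 0.85 m from the base axis. Payload 4.2 kg.
Tool frame: the origin (TCP) lies at the very end of the fingers, on their centre line; the grasp point (between the pads) lies 19 mm behind it; y points along the fingers, x is the direction in which the jaws open and shut, and the axes are right-handed (so a half turn about y gives the same grasp; the last joint's range is limited). The gripper opens to 91 mm and grips with 3 to 60 N. Pads are 32 mm wide; open, the fingers measure 118 mm over their backs; the gripper's body (76 mm by 178 mm) begins 60 mm behind the grasp point.
Start: joints at [1.174, 0.32, 1.565, -0, 1.257, -0.02], TCP at [0.212, 0.535, 0.214] pointing down, gripper open.
Joint ranges: [-3.11, 3.11], [-0.84, 2.01], [0.21, 2.61], [-1.34, 4.49], [0.05, 2.63], [-2.56, 2.56]. Speed limits (rad/s): [2.57, 2.57, 3.14, 3.14, 3.14, 3.14].

## Interface

Orientations are given as a unit quaternion [x, y, z, w].
In Python, from plant import telemetry, cams, job, spotter gives the robot as it stands.
- The arm moves only by the tool move_arm, never from a script. Its argument "moves" is a list of rows, each an object with "twist": the turn, a rotation vector about the tool's x, y, z in degrees, a list of three; "dp": the shift along the tool's x, y, z in cm, a list of three; "fingers": the opening, from 0 (shut) to 1 (fully open). In form: [{"twist": [wx, wy, wz], "dp": [tx, ty, tz], "fingers": fingers}, ...]. A call has 1 to 5 rows; each row shifts and turns the commanded pose from where the row before left it, along the tool's axes as they then stand; what a row does not reach is not made up. A row lasts 1/8 s, in which the tool goes at most 62.5 mm and 10.7 degrees, less where a joint would pass 70% of its speed; a pose out of reach is approached as far as the arm can. A call is refused whole if a number of a shift passes 6.25 or a number of a turn 10.7, either way. A call with a gripper value outside its range is refused whole. The fingers move at their own pace and stop on an object; "newtons" is the grip in N (left out, the last holds). Time passes only in rows, so rows that do not move let the fingers close. It gives the time, the measured TCP pose, the force and the opening at its end, in the units of the state.
- telemetry.sense(): the state, without advancing time (a new reading comes with each control period).
- cams.read_camera(name): name is "scene" or "top" or "wrist"; returns (picture, depth): 420x560x3 uint8, red, green, blue; 420x560 float32, m along the optical axis (not along the pixel's ray), 0 where there is no reading.
- cams.camera_info(name): a dict with "fx", "fy", "cx", "cy" (pixels), "k1" (the pictures are not rectified: a ray, as slopes to the right and down, at radius r is drawn at 1 + k1 r^2 times it, then the intrinsics apply), "camera_from_world" (4x4, takes a point from world to camera coordinates). Camera axes: x right, y down, z forward; pixel columns grow to the right and rows downward; lengths in m; the calibration is good to about 2 mm. A picture is of the moment at which its call begins: read the wrist's pose just before it. camera_info takes no time and is no camera call; for the wrist camera it gives the pose at the moment of the call.
- job.job_done(): hands the job in, once; it reports no verdict.
Trained networks look in the newest picture that a camera, given by its name, has taken for a name from the list of things; names that differ only in an ending like _2 or _b are one class to them, and where a whole thing is asked for, a point or a joint stands for the part that bears it (a point fixed in the world has none). Each returns a list of dicts, best first, with "confidence" (0 to 1); they miss things now and then, are a little off and sometimes report something else, mostly with a low value. They report only what shows in the picture. A call takes as long as a camera call. They do not tell look-alikes from the thing itself.
- spotter.find_in(camera, target): "rect" ([left, top, width, height] in pixels, round what is visible of it).
- spotter.spot_point(camera, target): "centre" ([column, row] in pixels: a listed point, or the origin of a listed thing).
The state is a dict: "clock": time; "joint_positions": joint angles; "joint_vel": joint speeds; "tau": joint torques, N m; "position": TCP position; "eef_rot": TCP orientation; "force": force on the tool from outside, world axes, zero at the start; "wrist_torque": the same for the moment, N m; "finger_gap": opening from 0.0 (shut) to 1.0 (fully open).
Only numpy, scipy, OpenCV 4.12 (cv2) and the standard library are available. Lean on these libraries where they do the work, as an engineer would, in place of code of your own. Each camera call takes 0.05 s, during which the arm holds its last target.

## Working session

There is one attempt and no reset: what is moved stays moved. The work goes in short steps, Python scripts to look and compute and a tool call to move; the robot and the scene stay as the last step left them, time stands still between calls to the robot, and variables do not carry over. Pictures are saved under pics/ and viewed, and the job is handed in when it is done.

Besides the shell and the picture viewer there is one more tool, called after "Emit:" as name(argument=value, ...), one argument or row to a line, values as JSON. move_arm: Moves the arm, as the interface text tells. Its arguments: {"type":"object","properties":{"moves":{"type":"array","items":{"type":"object","properties":{"twist":{"type":"array","items":{"type":"number"}},"dp":{"type":"array","items":{"type":"number"}},"fingers":{"type":"number"}}}},"newtons":{"type":"number"}},"required":["moves"]}

```bash
ls; mkdir -p pics
cat > h.py <<'E'
import numpy as np, cv2
from plant import telemetry, cams, job, spotter
from scipy.spatial.transform import Rotation as R
def ray(info,u,v):
    x=(u-info['cx'])/info['fx']; y=(v-info['cy'])/info['fy']
    a,b=x,y
    for _ in range(20):
        s=1+info['k1']*(a*a+b*b); a,b=x/s,y/s
    return np.array([a,b,1.0])
def onz(info,u,v,z):
    T=np.linalg.inv(np.array(info['camera_from_world'])); d=T[:3,:3]@ray(info,u,v); o=T[:3,3]
    return o+d*(z-o[2])/d[2]
def proj(info,p):
    T=np.array(info['camera_from_world']); c=T[:3,:3]@np.array(p)+T[:3,3]; a,b=c[0]/c[2],c[1]/c[2]
    s=1+info['k1']*(a*a+b*b); return np.array([info['fx']*a*s+info['cx'],info['fy']*b*s+info['cy']])
def save(n,im): cv2.imwrite('pics/'+n+'.png',im[:,:,::-1])
E
python3 - <<'E'
from h import *
for c in ['top','scene','wrist']:
    im,d=cams.read_camera(c); save(c+'0',im); np.savez('/tmp/'+c+'0.npz',im=im,d=d)
    i=cams.camera_info(c); print(c,i)
    if c=='top':
        for t in ['jig','stop','blank','knob','plug','offcut']:
            for r in spotter.spot_point(c,t)[:3]: print(t,r,onz(i,*r['centre'],0.03))
s=telemetry.sense();print(s)
print(R.from_quat(s['eef_rot']).as_matrix())
E
```

```text
pics
top {'fx': 422.08859679185986, 'fy': 422.08859679185986, 'cx': 272.43319297046446, 'cy': 212.52946611022506, 'k1': -0.09283220514238553, 'camera_from_world': array([[ 0.09338782, -0.99562718,  0.00228776, -0.02052572],
       [-0.97496856, -0.09191528, -0.20245464,  0.57143766],
       [ 0.20177962,  0.0166763 , -0.97928897,  1.05719394],
       [ 0.        ,  0.        ,  0.        ,  1.        ]])}
jig {'centre': [271.4, 238.4], 'confidence': 0.96} [0.50599142 0.02969419 0.03      ]
stop {'centre': [339.4, 228.6], 'confidence': 0.61} [ 0.54958738 -0.15050415  0.03      ]
blank {'centre': [287.1, 169.9], 'confidence': 0.87} [0.70072499 0.00432753 0.03      ]
blank {'centre': [209.3, 151.9], 'confidence': 0.81} [0.73303849 0.22612296 0.03      ]
blank {'centre': [254.3, 237.2], 'confidence': 0.57} [0.50491519 0.07563704 0.03      ]
knob {'centre': [209.1, 194.9], 'confidence': 0.53} [0.60955149 0.21098667 0.03      ]
plug {'centre': [217.3, 251.8], 'confidence': 0.55} [0.456461  0.1699205 0.03     ]
offcut {'centre': [315.5, 276.7], 'confidence': 0.53} [ 0.41526946 -0.09570774  
[... 1059 characters left out ...]
-02]), 'joint_vel': array([-2.42542614e-04, -1.61861215e-03, -1.75233265e-03,  1.51557358e-03,
       -3.09171549e-04, -6.74967443e-05]), 'tau': array([ 5.50994446e-04, -4.11930978e+01, -2.31975853e+01,  7.29773683e-02,
        3.90954805e-02, -2.41598570e-05]), 'position': array([0.2115431 , 0.53464004, 0.21391745]), 'eef_rot': array([ 0.58479578,  0.39750255, -0.39751994, -0.58479356]), 'force': array([-0.89491731, -0.13393572, -0.35081782]), 'wrist_torque': array([ 0.01767774, -0.03297183,  0.0414882 ]), 'finger_gap': 0.9969506439770943}
[[ 3.67939231e-01 -1.85647623e-05 -9.29849838e-01]
 [ 9.29849838e-01 -1.64273040e-05  3.67939232e-01]
 [-2.21056304e-05 -1.00000000e+00  1.12181916e-05]]
```

Run:
```python
import numpy as np,cv2
im=np.load('/tmp/top0.npz')['im']
c=im[130:310,160:400]
cv2.imwrite('pics/topcrop.png',cv2.resize(c,(792,594),interpolation=cv2.INTER_CUBIC)[:,:,::-1])
```

```text
(no output)
```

View pics/top0.png

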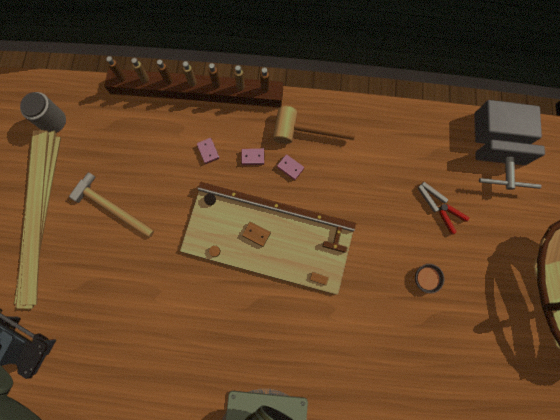

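View pics/scene0.png

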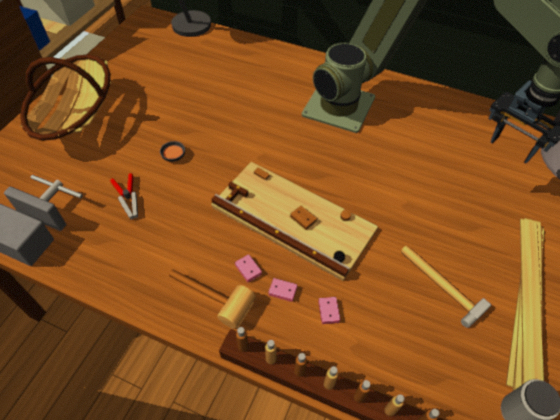

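```bash
sleep 1
```

```text
(no output)
```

View pics/topcrop.png

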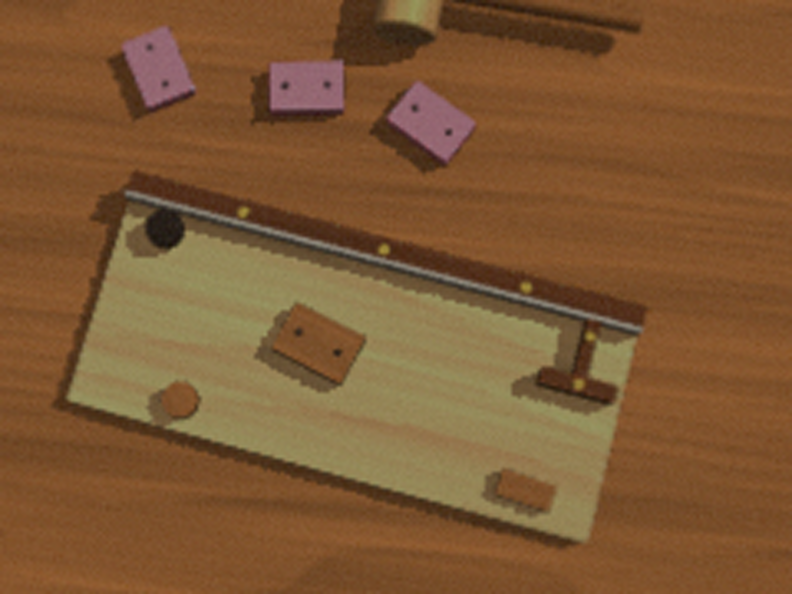

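The only brown, rectangular, two-dot block lies on the board at top px (256,235), and that is the blank. The pink look-alikes at (208,151), (253,157) and (290,167) are off the board and rejected. Plug (215,252) and offcut (319,278) are also brown, but their shapes differ. The stop is at the right end (338,238) and the knob at the left (209,199).

Run:
```python
from h import *
i=cams.camera_info('top'); z=np.load('/tmp/top0.npz'); im=z['im']
P=lambda u,v,h: onz(i,160+(u+.5)/3.3-.5,130+(v+.5)/3.3-.5,h)
a=P(127,193,.038);b=P(642,330,.038);n1=P(68,401,.018);n2=P(588,542,.018)
print(a,b,n1,n2, np.linalg.norm(a-b),np.linalg.norm(n1-n2))
for q in ((a,b),(n1,n2)): d=q[0]-q[1]; print(np.degrees(np.arctan2(d[1],d[0])))
# blank
c=[P(*p,.036) for p in [(299,303),(365,343),(341,384),(274,343)]]
print(np.array(c), np.mean(c,0)); 
for k in range(4): d=c[k]-c[(k+1)%4]; print(np.linalg.norm(d),np.degrees(np.arctan2(d[1],d[0])))
for n,p in dict(plug=(181,399),off=(526,489),stop=(590,328),knob=(165,229)).items(): print(n,P(*p,.036))
```

```text
[0.62378892 0.24192922 0.038     ] [ 0.54896999 -0.18923153  0.038     ] [0.44963406 0.27182819 0.018     ] [ 0.37611677 -0.15947509  0.018     ] 0.4376042279671902 0.4375240658175417
80.15554760630899
80.32668532952303
[[0.54547231 0.09046277 0.036     ]
 [0.51774931 0.03386646 0.036     ]
 [0.48271829 0.04994573 0.036     ]
 [0.51081745 0.1072084  0.036     ]] [0.51418934 0.07037084 0.036     ]
0.06302147768573538 63.902648195036875
0.03854498040121642 -24.655162819781253
0.063785389304795 -116.13748979694846
0.03848863866404012 154.20963016093725
plug [0.45843178 0.17689489 0.036     ]
off [ 0.41279294 -0.10462479  0.036     ]
stop [ 0.5470467  -0.14711741  0.036     ]
knob [0.59674434 0.20698616 0.036     ]
```

Emit:
move_arm(
  moves=[
    {"dp": [-3.3, 0, -3.9], "twist": [0, 0, 0], "fingers": 0.35},
    {"dp": [-3.3, 0, -3.9], "twist": [0, 0, 0], "fingers": 0.35},
    {"dp": [-3.3, 0, -3.9], "twist": [0, 0, 0], "fingers": 0.35},
    {"dp": [-3.3, 0, -3.9], "twist": [0, 0, 0], "fingers": 0.35},
    {"dp": [-3.3, 0, -3.9], "twist": [0, 0, 0], "fingers": 0.35},
  ],
)

```text
clock: 1.08
position: [0.3328, 0.3081, 0.2142]
eef_rot: [0.585, 0.398, -0.397, -0.585]
force: [0.7, 0.5, -0.3]
finger_gap: 0.48
```

Emit:
move_arm(
  moves=[
    {"dp": [-3.3, 1.5, -3.9], "twist": [0, 0, 0], "fingers": 0.35},
    {"dp": [-3.3, 1.5, -3.9], "twist": [0, 0, 0], "fingers": 0.35},
    {"dp": [-3.3, 1.5, -3.9], "twist": [0, 0, 0], "fingers": 0.35},
    {"dp": [-3.3, 1.5, -3.9], "twist": [0, -5.9, 0], "fingers": 0.35},
    {"dp": [0, 1.5, 0], "twist": [0, -5.9, 0], "fingers": 0.35},
  ],
)

```text
clock: 1.7
position: [0.4302, 0.1267, 0.1387]
eef_rot: [0.542, 0.455, -0.455, -0.541]
force: [0.6, -0.3, -0.1]
finger_gap: 0.349
```

```bash
cat >> h.py <<'E'
TH=np.radians(80.2); JY=np.array([np.cos(TH),np.sin(TH)]); JX=np.array([np.sin(TH),-np.cos(TH)]); JO=np.array([.5125,.039])
def tojig(p): d=np.array(p)[:2]-JO; return np.round(1000*np.array([d@JX,d@JY]),1)
def rep():
    s=telemetry.sense(); m=R.from_quat(s['eef_rot']).as_matrix()
    print('t',s['clock'],'pos',s['position'].round(4),'jig',tojig(s['position']),'xang',np.degrees(np.arctan2(m[1,0],m[0,0])).round(2),'ydown',m[:,1].round(3),'F',s['force'].round(1),'gap',round(s['finger_gap'],3))
E
python3 - <<'E'
from h import *
rep()
im,d=cams.read_camera('wrist'); save('w1',im)
i=cams.camera_info('wrist'); np.savez('/tmp/w1.npz',im=im,d=d,T=i['camera_from_world'])
E
```

```text
t 1.7 pos [0.4302 0.1267 0.1387] jig [-96.   72.4] xang 80.12 ydown [ 0.001 -0.    -1.   ] F [ 0.6 -0.3 -0.1] gap 0.349
```

View pics/w1.png

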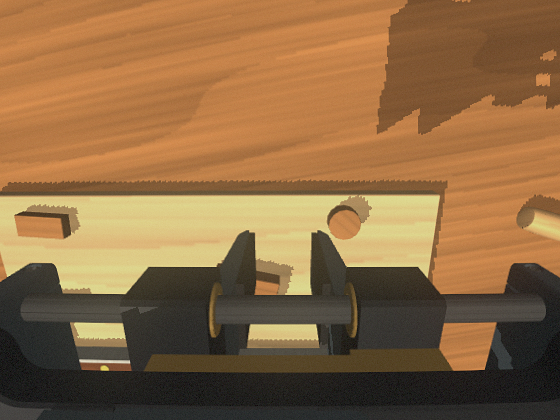

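The wrist view shows the board's near edge (row 190), the plug (344,222), the offcut (43,224) and the blank behind the fingers (268,280). The gripper hides most of what lies ahead, so I'll rely on the top camera.

Emit:
move_arm(
  moves=[
    {"dp": [-4.1, 0, -3.4], "twist": [0, 0, 0], "fingers": 0.35},
    {"dp": [0, 4.5, 0], "twist": [0, 0, 0], "fingers": 0.35},
    {"dp": [0, 4.5, 0], "twist": [0, 0, 0], "fingers": 0.35},
    {"dp": [0, 0, 0], "twist": [0, 0, 0], "fingers": 0.35},
  ],
)

```text
clock: 2.25
position: [0.4527, 0.0831, 0.047]
eef_rot: [-0.54, -0.453, 0.457, 0.542]
force: [-0.1, -1.3, 0.0]
finger_gap: 0.352
```

Run:
```python
from h import *
rep()
im,d=cams.read_camera('top'); save('t1',cv2.resize(im[130:310,160:400],(792,594),interpolation=cv2.INTER_CUBIC))
```

```text
t 2.25 pos [0.4527 0.0831 0.047 ] jig [-66.4  33.2] xang 80.17 ydown [-0.007 -0.001 -1.   ] F [-0.1 -1.3  0. ] gap 0.352
```

View pics/t1.png

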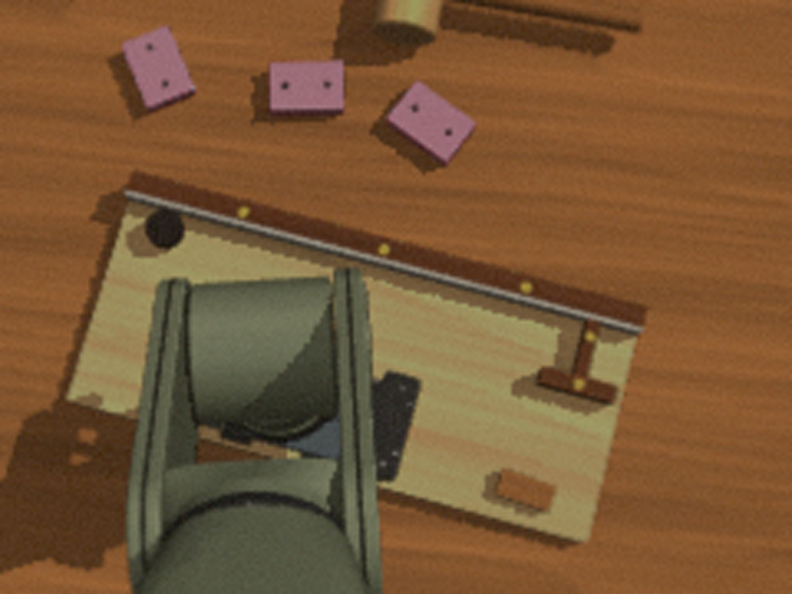

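Emit:
move_arm(
  moves=[
    {"dp": [-0.3, 1.5, 0], "twist": [0, 0, 0], "fingers": 0.35},
    {"dp": [0, 0.7, 0], "twist": [0, 0, 0], "fingers": 0.35},
    {"dp": [0, 0, 0], "twist": [0, 0, 0], "fingers": 0.35},
  ],
)

```text
clock: 2.68
position: [0.4553, 0.0806, 0.0279]
eef_rot: [0.541, 0.456, -0.455, -0.541]
force: [-0.1, -0.5, -0.5]
finger_gap: 0.352
```

Run:
```python
from h import *
rep()
im,d=cams.read_camera('scene'); save('s1',cv2.resize(im[140:290,190:390],(800,600),interpolation=cv2.INTER_CUBIC))
```

```text
t 2.675 pos [0.4553 0.0806 0.0279] jig [-63.4  31.2] xang 80.22 ydown [ 0.002  0.    -1.   ] F [-0.1 -0.5 -0.5] gap 0.352
```

View pics/s1.png

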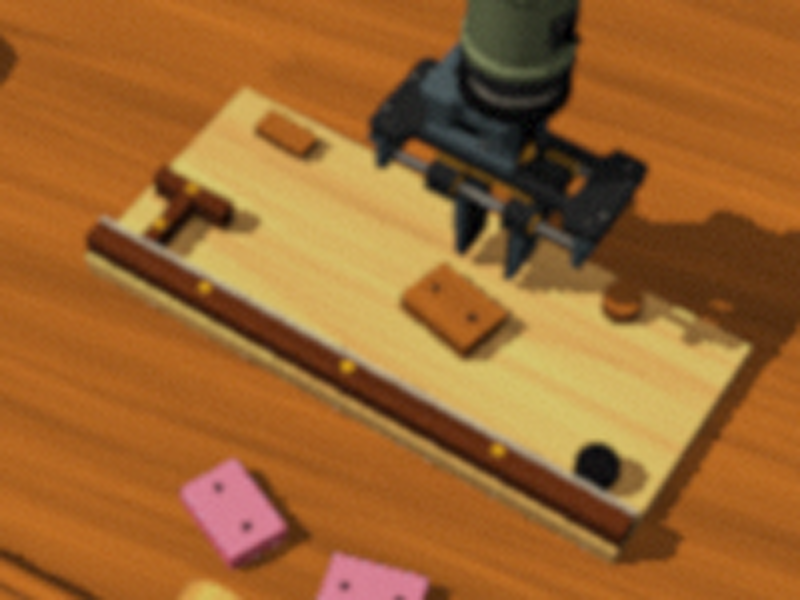

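Emit:
move_arm(
  moves=[
    {"dp": [-0.3, 0.4, -1.0], "twist": [0, 0, 0], "fingers": 0.35},
    {"dp": [0, 0, -1.0], "twist": [0, 0, 0], "fingers": 0.35},
    {"dp": [0, 0, -1.0], "twist": [0, 0, 0], "fingers": 0.35},
    {"dp": [0, 0, -1.0], "twist": [0, 0, 0], "fingers": 0.35},
    {"dp": [0, 0, -1.0], "twist": [0, 0, 0], "fingers": 0.35},
  ],
)

```text
clock: 3.35
position: [0.5041, 0.0687, 0.0229]
eef_rot: [-0.541, -0.455, 0.456, 0.541]
force: [-1.1, 0.3, 1.3]
finger_gap: 0.348
```

Run:
```python
from h import *
rep()
im,d=cams.read_camera('scene'); save('s2',cv2.resize(im[140:290,190:390],(800,600),interpolation=cv2.INTER_CUBIC))
```

```text
t 3.35 pos [0.5041 0.0687 0.0229] jig [-13.4  27.8] xang 80.2 ydown [-0.  0. -1.] F [-1.1  0.3  1.3] gap 0.348
```

View pics/s2.png

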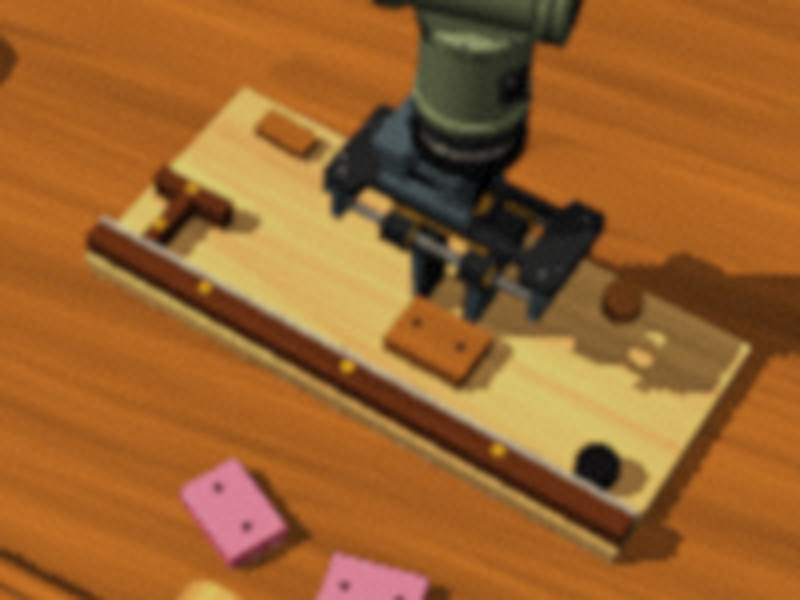

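The blank (440,340) is squaring up and moving toward the fence. Nothing else has moved.

Emit:
move_arm(
  moves=[
    {"dp": [0, 0, -0.8], "twist": [0, 0, 0], "fingers": 0.35},
    {"dp": [0, 0, -0.7], "twist": [0, 0, 0], "fingers": 0.35},
    {"dp": [0, 0, -0.5], "twist": [0, 0, 0], "fingers": 0.35},
    {"dp": [0, 0, -0.3], "twist": [0, 0, 0], "fingers": 0.35},
  ],
)

```text
clock: 3.9
position: [0.5263, 0.0648, 0.0229]
eef_rot: [-0.541, -0.455, 0.456, 0.541]
force: [-1.2, 0.4, 0.9]
finger_gap: 0.35
```

Run:
```python
from h import *
rep()
im,d=cams.read_camera('scene'); save('s3',cv2.resize(im[140:290,190:390],(800,600),interpolation=cv2.INTER_CUBIC))
```

```text
t 3.9 pos [0.5263 0.0648 0.0229] jig [ 9.2 27.8] xang 80.21 ydown [-0.  0. -1.] F [-1.2  0.4  0.9] gap 0.35
```

View pics/s3.png

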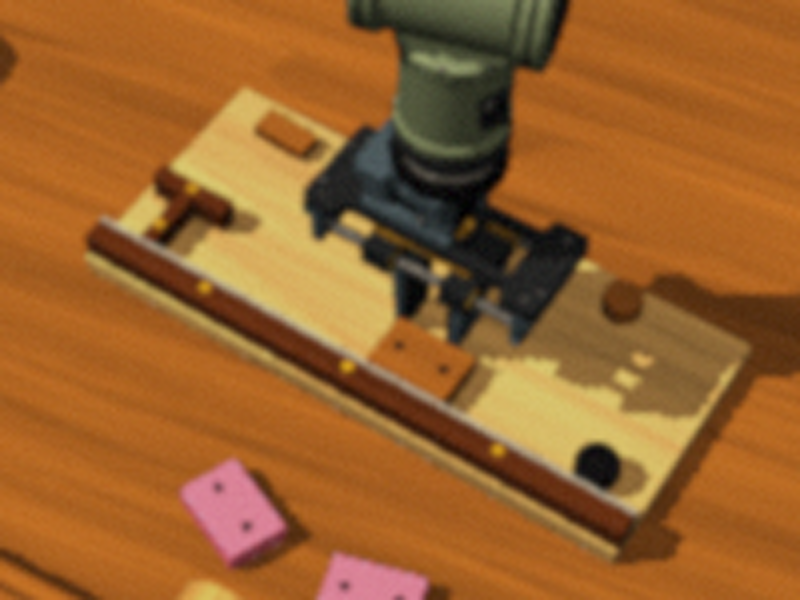

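Emit:
move_arm(
  moves=[
    {"dp": [0, 0, -0.3], "twist": [0, 0, 0], "fingers": 0.35},
    {"dp": [0, 0, -0.2], "twist": [0, 0, 0], "fingers": 0.35},
    {"dp": [0, 0, 0], "twist": [0, 0, 0], "fingers": 0.35},
  ],
)

```text
clock: 4.32
position: [0.5287, 0.0643, 0.0228]
eef_rot: [-0.54, -0.454, 0.457, 0.542]
force: [-5.2, 1.2, 5.1]
finger_gap: 0.345
```

```bash
python3 -c "
from h import *
rep()"
```

```text
t 4.325 pos [0.5287 0.0643 0.0228] jig [11.6 27.7] xang 80.21 ydown [-0.005  0.    -1.   ] F [-5.2  1.2  5.1] gap 0.345
```

Contact force reached about 5 N, so the blank is seated on the fence. I'll back off, raise the hand and measure.

Emit:
move_arm(
  moves=[
    {"dp": [0, 0, 0.5], "twist": [0, 0, 0], "fingers": 0.35},
    {"dp": [0, 0, 2.0], "twist": [0, 0, 0], "fingers": 0.0},
    {"dp": [0, -3, 2.0], "twist": [0, 0, 0], "fingers": 0.0},
    {"dp": [6.0, -1, 0], "twist": [0, 0, 0], "fingers": 0.0},
    {"dp": [6.0, 0, 0], "twist": [0, 0, 0], "fingers": 0.0},
  ],
)

```text
clock: 4.95
position: [0.5088, 0.1912, 0.0646]
eef_rot: [0.542, 0.457, -0.453, -0.54]
force: [0.6, 0.1, -0.3]
finger_gap: 0.007
```

Run:
```python
from h import *
rep()
i=cams.camera_info('top');im,d=cams.read_camera('top'); save('t4',cv2.resize(im[130:310,160:400],(792,594),interpolation=cv2.INTER_CUBIC))
im,d=cams.read_camera('scene'); save('s4',cv2.resize(im[140:290,190:390],(800,600),interpolation=cv2.INTER_CUBIC))
for r in spotter.spot_point('scene','blank'): print(r, tojig(onz(cams.camera_info('scene'),*r['centre'],.018)))
```

```text
t 4.95 pos [0.5088 0.1912 0.0646] jig [-29.6 149.4] xang 80.11 ydown [ 0.005  0.001 -1.   ] F [ 0.6  0.1 -0.3] gap 0.007
{'centre': [328.3, 309.5], 'confidence': 0.73} [197.5 231.9]
{'centre': [248.2, 273.3], 'confidence': 0.7} [225.3   5.5]
{'centre': [293.4, 231.5], 'confidence': 0.58} [48.  32.8]
```

View pics/s4.png

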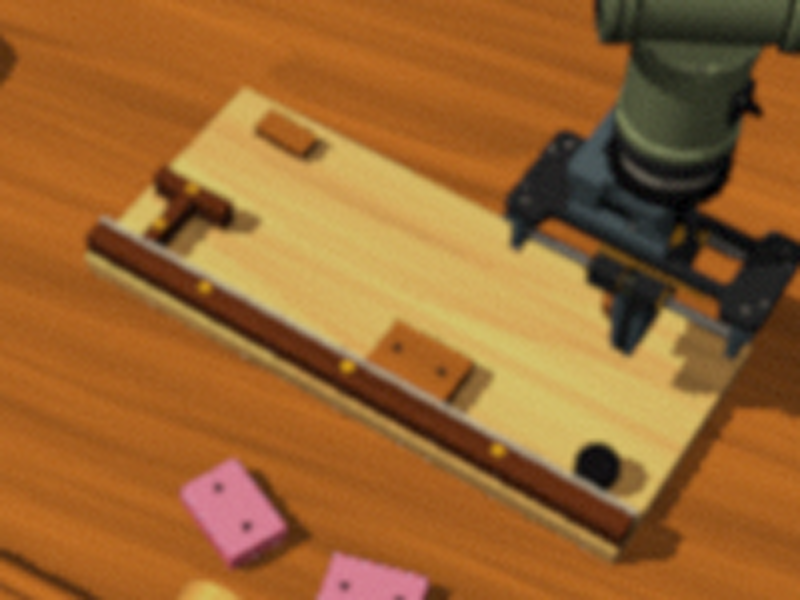

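View pics/t4.png

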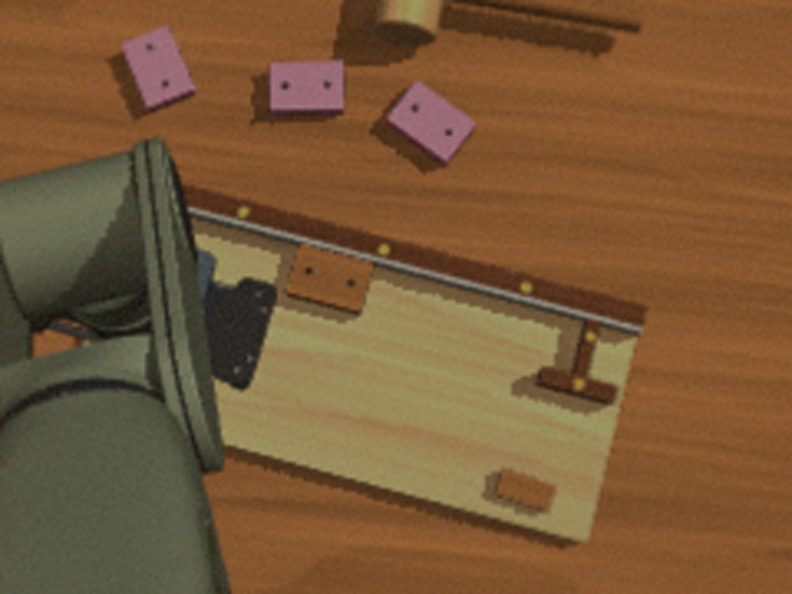

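Run:
```python
from h import *
i=cams.camera_info('top')
P=lambda u,v,h: onz(i,160+(u+.5)/3.3-.5,130+(v+.5)/3.3-.5,h)
for p in [(287,292),(361,313)]: print(tojig(P(*p,.036)))
for p in [(308,271),(350,283)]: print('pilot',tojig(P(*p,.036)))
for p in [(127,193),(642,330)]: print('fence',tojig(P(*p,.038)))
print('lip end/stop',tojig(P(540,370,.040)),tojig(P(583,385,.04)),tojig(P(590,328,.04)))
```

```text
[29.9 68.2]
[29.   5.4]
pilot [51.3 56.4]
pilot [50.6 20.6]
fence [ 75.1 218.9]
fence [  74.8 -218.7]
lip end/stop [  21. -146.] [  18.3 -182.4] [  64.9 -177.1]
```

The blank (418,360 in the scene crop) sits flat on the fence at jig y ≈ 37 mm, well clear of the stop. Its trailing end is at y ≈ 69. Next I put the closed fingertips down behind that end.

Emit:
move_arm(
  moves=[
    {"dp": [-2.7, 0, -3.9], "twist": [0, 0, 0], "fingers": 0},
    {"dp": [-2.7, 0, -3.9], "twist": [0, 0, 0], "fingers": 0},
    {"dp": [0, 0, 0], "twist": [0, 0, 0], "fingers": 0},
  ],
)

```text
clock: 5.48
position: [0.5767, 0.1202, 0.0627]
eef_rot: [0.542, 0.455, -0.454, -0.541]
force: [-0.3, 0.1, -0.5]
finger_gap: 0.003
```

```bash
python3 -c "
from h import *
rep()"
```

```text
t 5.475 pos [0.5767 0.1202 0.0627] jig [49.4 91. ] xang 79.97 ydown [ 0.002 -0.001 -1.   ] F [-0.3  0.1 -0.5] gap 0.003
```

Emit:
move_arm(
  moves=[
    {"dp": [0.3, 2.5, 0], "twist": [0, -0.2, 0], "fingers": 0},
    {"dp": [0, 1.5, 0], "twist": [0, 0, 0], "fingers": 0},
    {"dp": [0, 0, 0], "twist": [0, 0, 0], "fingers": 0},
  ],
)

```text
clock: 5.85
position: [0.5736, 0.1261, 0.0217]
eef_rot: [-0.539, -0.455, 0.458, 0.541]
force: [-0.2, -0.0, 1.4]
finger_gap: 0.003
```

Run:
```python
from h import *
rep()
im,d=cams.read_camera('scene'); save('s5',cv2.resize(im[140:290,190:390],(800,600),interpolation=cv2.INTER_CUBIC))
```

```text
t 5.85 pos [0.5736 0.1261 0.0217] jig [45.4 96.2] xang 80.41 ydown [-0.003 -0.001 -1.   ] F [-0.2 -0.   1.4] gap 0.003
```

View pics/s5.png

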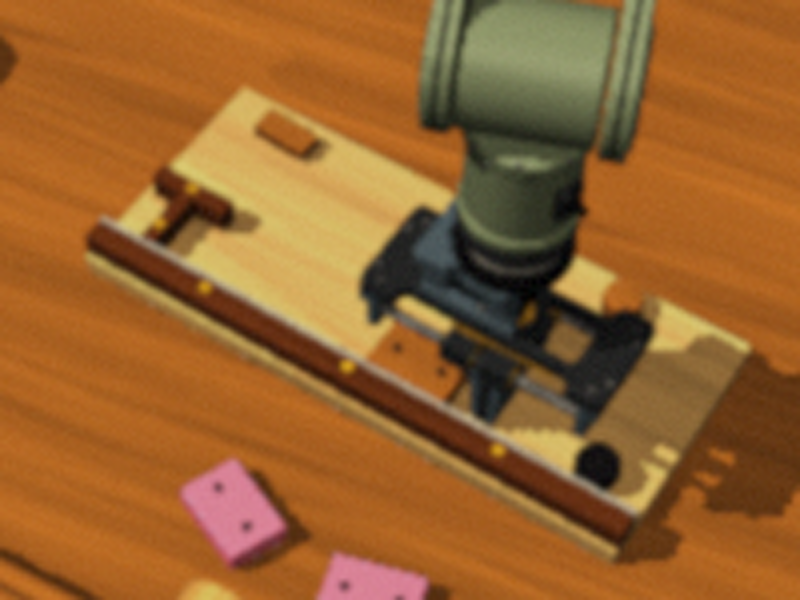

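Emit:
move_arm(
  moves=[
    {"dp": [-1.0, 0, -0.2], "twist": [0, 0.2, 0], "fingers": 0},
    {"dp": [-1.0, 0, -0.05], "twist": [0, 0, 0], "fingers": 0},
    {"dp": [-1.0, 0, -0.05], "twist": [0, 0, 0], "fingers": 0},
    {"dp": [-1.0, 0, -0.05], "twist": [0, 0, 0], "fingers": 0},
    {"dp": [-1.0, 0, -0.05], "twist": [0, 0, 0], "fingers": 0},
  ],
)

```text
clock: 6.52
position: [0.5705, 0.0757, 0.023]
eef_rot: [-0.541, -0.455, 0.455, 0.541]
force: [0.0, 1.0, 0.6]
finger_gap: 0.005
```

Run:
```python
from h import *
rep()
im,d=cams.read_camera('scene'); save('s6',cv2.resize(im[140:290,190:390],(800,600),interpolation=cv2.INTER_CUBIC))
```

```text
t 6.525 pos [0.5705 0.0757 0.023 ] jig [50.9 46. ] xang 80.2 ydown [-0.  0. -1.] F [0.  1.  0.6] gap 0.005
```

View pics/s6.png

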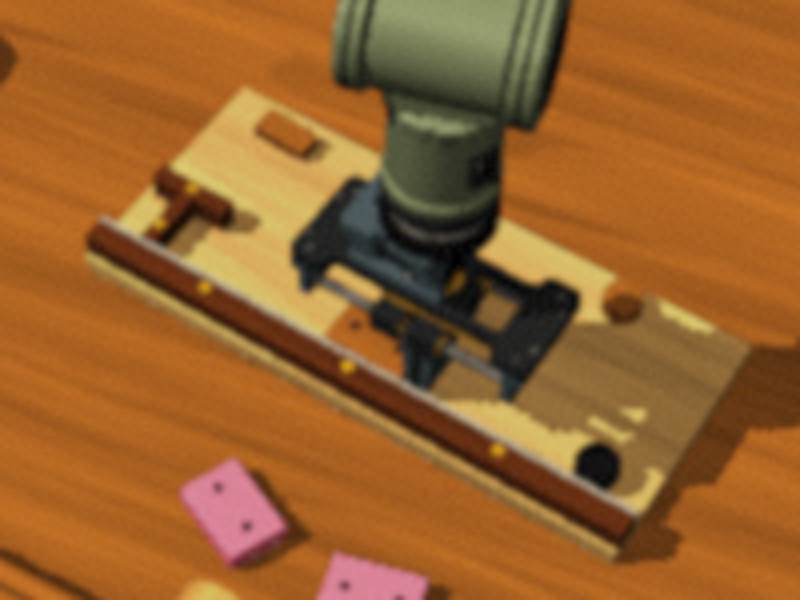

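The blank (370,340) is travelling along the fence and stays in contact.

Emit:
move_arm(
  moves=[
    {"dp": [-1.2, 0, -0.02], "twist": [0, 0, 0], "fingers": 0},
    {"dp": [-1.2, 0, -0.02], "twist": [0, 0, 0], "fingers": 0},
    {"dp": [-1.2, 0, -0.02], "twist": [0, 0, 0], "fingers": 0},
    {"dp": [-1.2, 0, -0.02], "twist": [0, 0, 0], "fingers": 0},
    {"dp": [-1.0, 0, -0.02], "twist": [0, 0, 0], "fingers": 0},
  ],
)

```text
clock: 7.2
position: [0.5617, 0.0182, 0.0229]
eef_rot: [-0.541, -0.455, 0.455, 0.541]
force: [0.7, 1.0, -0.0]
finger_gap: 0.005
```

Run:
```python
from h import *
rep()
im,d=cams.read_camera('scene'); save('s7',cv2.resize(im[140:290,190:390],(800,600),interpolation=cv2.INTER_CUBIC))
im,d=cams.read_camera('top'); save('t7',cv2.resize(im[130:310,160:400],(792,594),interpolation=cv2.INTER_CUBIC))
```

```text
t 7.2 pos [0.5617 0.0182 0.0229] jig [ 52.  -12.1] xang 80.19 ydown [-0. -0. -1.] F [ 0.7  1.  -0. ] gap 0.005
```

View pics/s7.png

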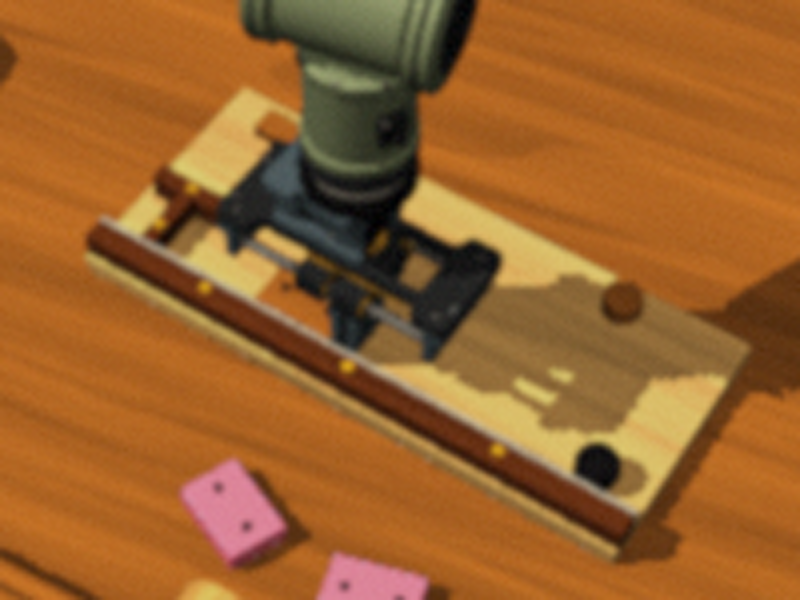

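View pics/t7.png

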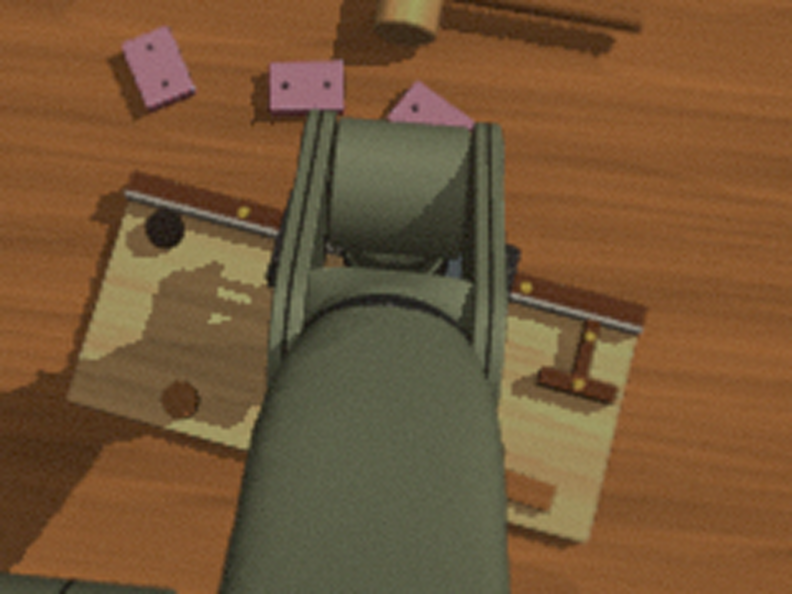

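Run:
```python
from h import *
im,d=cams.read_camera('scene'); save('s7b',cv2.resize(im[180:235,220:290],(800,628),interpolation=cv2.INTER_CUBIC)[:600])
i=cams.camera_info('scene')
for y in (-70,-90,-110):
  for x in (31,75):
    p=JO+JX*x/1000+JY*y/1000; q=proj(i,[*p,.036]); print(y,x,q.round(1), ((q-[220,180]+.5)*800/70).round(0))
```

```text
-70 31 [266.3 207.1] [535. 315.]
-70 75 [257.4 217.5] [433. 435.]
-90 31 [260.5 204. ] [469. 279.]
-90 75 [251.6 214.3] [366. 398.]
-110 31 [254.8 200.9] [404. 244.]
-110 75 [245.8 211.1] [300. 361.]
```

View pics/s7b.png

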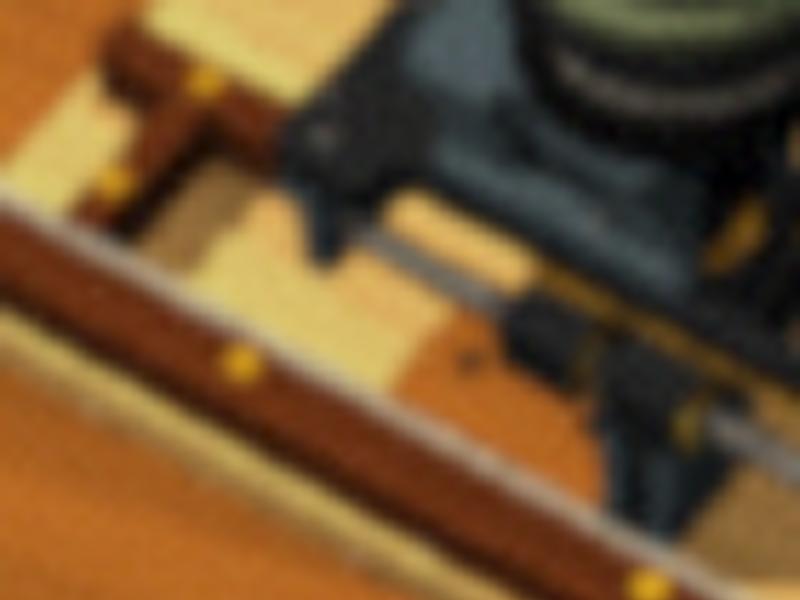

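The leading edge runs (390,388)–(458,310), and its slope of -1.15 matches the square prediction. Its position is y ≈ -88. Continue.

Emit:
move_arm(
  moves=[
    {"dp": [-1.1, 0, 0], "twist": [0, 0, 0], "fingers": 0},
    {"dp": [-1.1, 0, 0], "twist": [0, 0, 0], "fingers": 0},
    {"dp": [-1.1, 0, 0], "twist": [0, 0, 0], "fingers": 0},
    {"dp": [-1.0, 0, 0], "twist": [0, 0, 0], "fingers": 0},
  ],
)

```text
clock: 7.85
position: [0.5545, -0.024, 0.023]
eef_rot: [0.541, 0.456, -0.455, -0.541]
force: [0.4, 1.6, 0.3]
finger_gap: 0.008
```

Run:
```python
from h import *
rep()
im,d=cams.read_camera('scene'); save('s8',cv2.resize(im[165:220,190:260],(800,628),interpolation=cv2.INTER_CUBIC)[:600])
```

```text
t 7.85 pos [ 0.5545 -0.024   0.023 ] jig [ 52.1 -55. ] xang 80.2 ydown [ 0.  0. -1.] F [0.4 1.6 0.3] gap 0.008
```

View pics/s8.png

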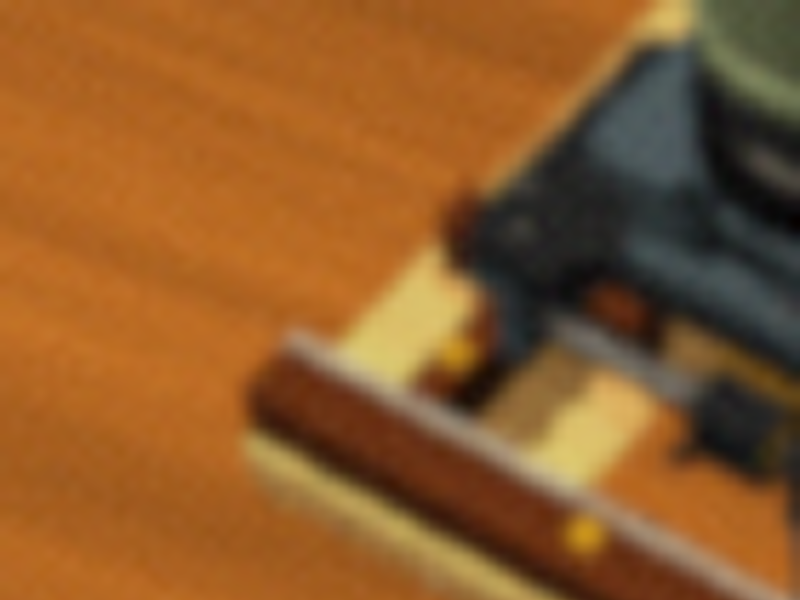

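Emit:
move_arm(
  moves=[
    {"dp": [-1.0, 0, 0], "twist": [0, 0, 0], "fingers": 0},
    {"dp": [-0.9, 0, 0], "twist": [0, 0, 0], "fingers": 0},
    {"dp": [-0.8, 0, 0], "twist": [0, 0, 0], "fingers": 0},
    {"dp": [-0.6, 0, 0], "twist": [0, 0, 0], "fingers": 0},
  ],
)

```text
clock: 8.4
position: [0.5488, -0.0563, 0.0229]
eef_rot: [-0.541, -0.455, 0.455, 0.541]
force: [-0.1, 1.8, 0.3]
finger_gap: 0.007
```

Run:
```python
from h import *
rep()
im,d=cams.read_camera('scene'); save('s9',cv2.resize(im[165:220,190:260],(800,628),interpolation=cv2.INTER_CUBIC)[:600])
```

```text
t 8.4 pos [ 0.5488 -0.0563  0.0229] jig [ 52.  -87.7] xang 80.2 ydown [-0.  0. -1.] F [-0.1  1.8  0.3] gap 0.007
```

View pics/s9.png

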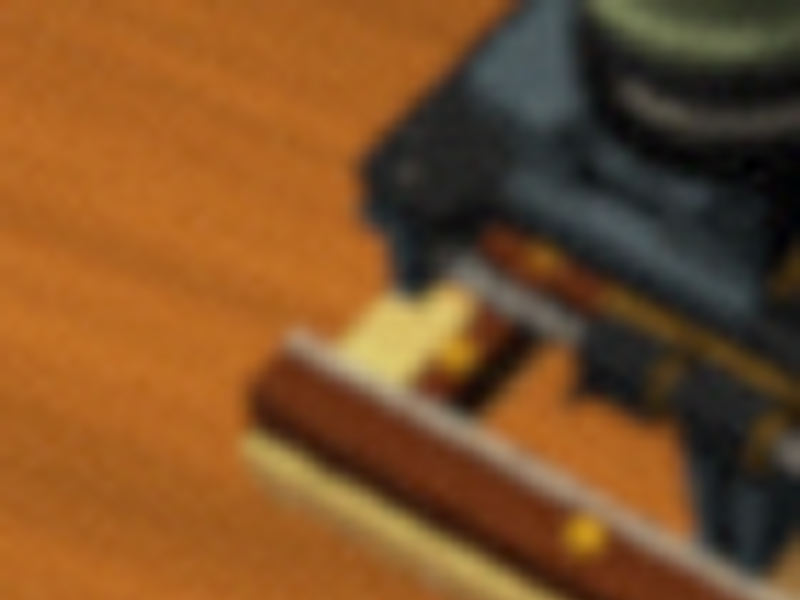

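It's in the pocket mouth, about 10 mm from home. I'll push gently until the force rises.

Emit:
move_arm(
  moves=[
    {"dp": [-0.4, 0, 0], "twist": [0, 0, 0], "fingers": 0},
    {"dp": [-0.3, 0, 0], "twist": [0, 0, 0], "fingers": 0},
    {"dp": [-0.2, 0, 0], "twist": [0, 0, 0], "fingers": 0},
  ],
)

```text
clock: 8.82
position: [0.5474, -0.0647, 0.0229]
eef_rot: [-0.541, -0.456, 0.456, 0.541]
force: [-0.1, 0.1, 0.2]
finger_gap: 0.003
```

Emit:
move_arm(
  moves=[
    {"dp": [-0.2, 0, 0], "twist": [0, 0, 0], "fingers": 0},
    {"dp": [0, 0, 0], "twist": [0, 0, 0], "fingers": 0},
  ],
)

```text
clock: 9.07
position: [0.5471, -0.0667, 0.0229]
eef_rot: [0.541, 0.456, -0.456, -0.541]
force: [-0.4, 0.4, 0.2]
finger_gap: 0.002
```

Run:
```python
from h import *
rep()
```

```text
t 9.075 pos [ 0.5471 -0.0667  0.0229] jig [ 52.1 -98.3] xang 80.21 ydown [-0. -0. -1.] F [-0.4  0.4  0.2] gap 0.002
```

Emit:
move_arm(
  moves=[
    {"dp": [-0.2, 0, 0], "twist": [0, 0, 0], "fingers": 0},
    {"dp": [0, 0, 0], "twist": [0, 0, 0], "fingers": 0},
  ],
)

```text
clock: 9.32
position: [0.547, -0.0669, 0.023]
eef_rot: [-0.54, -0.456, 0.454, 0.542]
force: [1.2, 7.0, 0.5]
finger_gap: 0.001
```

Run:
```python
from h import *
rep()
im,d=cams.read_camera('scene'); save('s10',cv2.resize(im[165:220,190:260],(800,628),interpolation=cv2.INTER_CUBIC)[:600])
```

```text
t 9.325 pos [ 0.547  -0.0669  0.023 ] jig [ 52.1 -98.5] xang 80.13 ydown [ 0.001  0.003 -1.   ] F [1.2 7.  0.5] gap 0.001
```

View pics/s10.png

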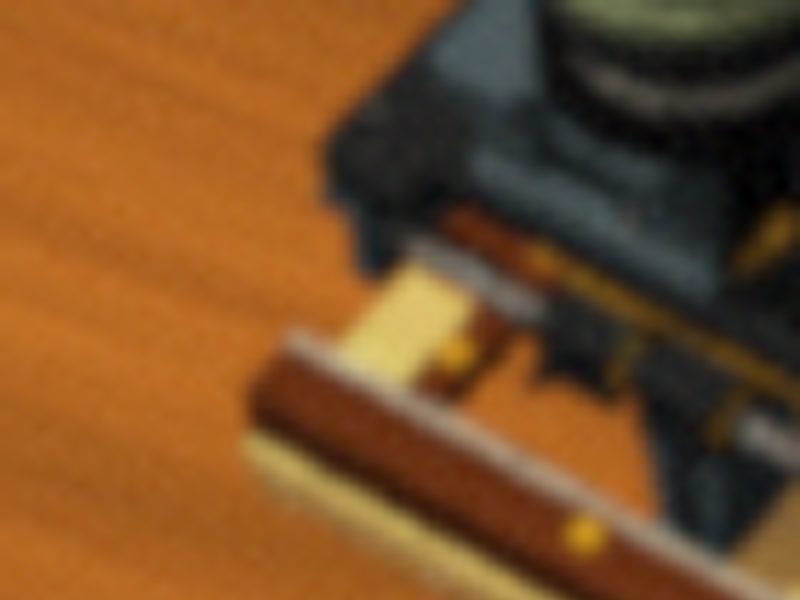

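The force rose to 7 N and the blank is seated at the stop wall. Withdrawing now.

Emit:
move_arm(
  moves=[
    {"dp": [0.5, 0, 0], "twist": [0, 0, 0], "fingers": 0},
    {"dp": [2.0, 0, 0], "twist": [0, 0, 0], "fingers": 0},
    {"dp": [1, -5, 0], "twist": [0, 0, 0], "fingers": 0},
    {"dp": [5, -3.5, 0], "twist": [0, 0, 0], "fingers": 0},
    {"dp": [6, -1, 0], "twist": [0, 0, 0], "fingers": 0},
  ],
)

```text
clock: 10.0
position: [0.5732, 0.076, 0.1209]
eef_rot: [0.542, 0.457, -0.453, -0.54]
force: [0.8, -0.2, 0.8]
finger_gap: 0.005
```

Emit:
move_arm(
  moves=[
    {"dp": [6, 0, 1], "twist": [0, 0, 0], "fingers": 0},
    {"dp": [6, 0, 1], "twist": [0, 0, 0], "fingers": 0},
    {"dp": [0, 0, 0], "twist": [0, 0, 0], "fingers": 0},
  ],
)

```text
clock: 10.38
position: [0.5716, 0.2009, 0.1178]
eef_rot: [-0.539, -0.458, 0.457, 0.54]
force: [-0.6, 0.1, 0.6]
finger_gap: 0.006
```

Run:
```python
from h import *
rep()
im,d=cams.read_camera('scene'); save('s11',cv2.resize(im[165:235,200:290],(800,622),interpolation=cv2.INTER_CUBIC)[:600]); save('s11f',im)
im,d=cams.read_camera('top'); save('t11',cv2.resize(im[205:265,290:370],(800,600),interpolation=cv2.INTER_CUBIC)); save('t11f',im)
```

```text
t 10.375 pos [0.5716 0.2009 0.1178] jig [ 30.7 169.6] xang 80.56 ydown [ 0.     0.001 -1.   ] F [-0.6  0.1  0.6] gap 0.006
```

View pics/s11.png

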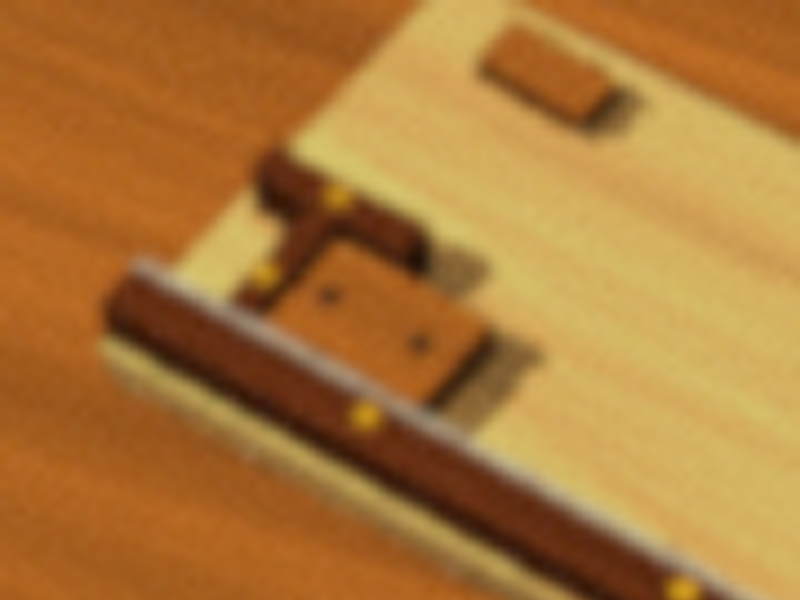

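View pics/t11.png

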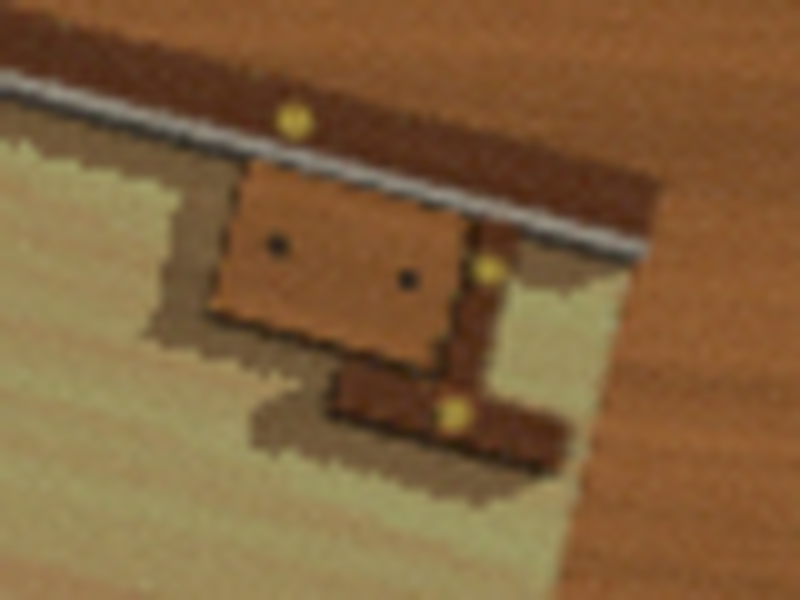

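View pics/t11f.png

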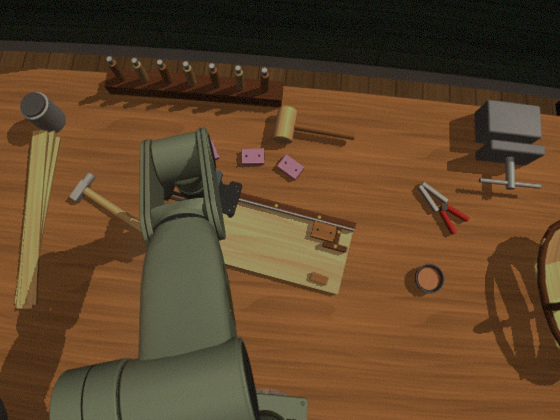

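Run:
```python
from h import *
i=cams.camera_info('top')
P=lambda u,v,h: onz(i,290+(u+.5)/10-.5,205+(v+.5)/10-.5,h)
a,b=P(277,244,.036),P(408,279,.036); print('pilots',tojig(a),tojig(b),'mid',tojig((a+b)/2),'ang',np.degrees(np.arctan2(*(a-b)[1::-1])))
print('near edge',tojig(P(212,310,.036)),tojig(P(435,365,.036)))
f,g=P(0,88,.038),P(645,258,.038); print('fence',tojig(f),tojig(g),np.degrees(np.arctan2(*(f-g)[1::-1])))
print('stop dots',tojig(P(488,269,.04)),tojig(P(455,413,.04)))
j=cams.camera_info('scene')
Q=lambda u,v,h: onz(j,200+(u+.5)*.1125-.5,165+(v+.5)*.1125-.5,h)
a,b=Q(330,293,.036),Q(420,343,.036);print('scene pilots',tojig(a),tojig(b),tojig((a+b)/2),np.degrees(np.arctan2(*(b-a)[1::-1])))
print('scene stop dots',tojig(Q(264,272,.04)),tojig(Q(338,195,.04)))
```

```text
pilots [  51.1 -122.4] [  51.1 -158.7] mid [  51.1 -140.5] ang 80.13947880609754
near edge [  29.2 -109.9] [  30.4 -171.1]
fence [ 72.5 -39.9] [  72.8 -218.7] 80.30631672817316
stop dots [  58.5 -178.4] [  18.6 -178.9]
scene pilots [  50.3 -160.3] [  50.5 -124.2] [  50.4 -142.2] 79.80166233729786
scene stop dots [  57.6 -181.1] [  18.3 -180.4]
```

```bash
python3 -c "
from h import *
rep(); print(job.job_done()); rep()"
```

```text
t 10.475 pos [0.5715 0.1969 0.1177] jig [ 31.3 165.6] xang 80.35 ydown [-0.001 -0.001 -1.   ] F [ 0.4 -0.4 -0.7] gap 0.003
the job is handed in; nothing more can be done
None
the job is handed in; nothing more can be done
```

The blank is home in the corner pocket and the job is handed in at about 10.5 s; no verdict was reported.

**What I did:** With two spread fingertips I pushed the blank square onto the fence, about 217 mm short of the stop, until contact reached about 5 N. Then, with the fingers closed, I pushed its trailing end along the fence into the pocket until contact reached about 7 N, and withdrew upward.

**Last checks:**

| Check | Top camera | Scene camera | Target |
|---|---|---|---|
| Blank centre from stop, along fence | 38.1 mm | 38.5 mm | 38 mm |
| Blank centre from fence | about 21.5 mm | not measured | 22 mm |
| Out of square to the fence | about 0.2° | about 0.4° from the assumed jig angle | under about 3.4° |

- **Camera disagreement:** the two cameras' absolute positions differ by about 2 mm, so I measured from the stop and fence in each picture.
- **Bystanders:** the offcut, tack dish and clamp look unmoved. The arm hid the plug and the hammer's handle end in the last top picture. I never touched the plug, and it was in place in the mid-slide picture. The visible part of the hammer was in place.

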